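# Seat the tube plate on the rack base in the dispensing stage's corner

### The arm

A 6-joint arm with a two-finger parallel gripper is mounted at the origin on the work surface. World frame = base frame: x ahead of the robot, y to its left, z up, the work surface at z = 0. Lengths are in m, angles in rad, forces in N, time in s.
With the tool pointing down it reaches from about 0.35 to 0.775 m from the base axis. Payload 5.5 kg.
Tool frame: the origin (TCP) lies at the very end of the fingers, on their centre line; the grasp point (between the pads) lies behind it (env.hold_point_z is the z of the grasp point in the tool frame, in m); z points along the fingers, y is the line along which they close (so a half turn about z gives the same grasp; the last joint's range is limited). The gripper opens to 85 mm and grips with 20 to 120 N. Pads are 22 mm wide; open, the fingers measure 114 mm over their backs; the gripper's body (76 mm by 85 mm) begins 54 mm behind the grasp point. The pads swing forward as they close: fully open they stand 13 mm farther back than shut.
Start: joints at [-1.335, 0.313, 0.046, 1.304, 0, 1.431], TCP at [0.211, -0.535, 0.231] pointing down, gripper open.
Joint ranges: [-2.76, 2.76], [-0.86, 1.69], [-1.03, 1.26], [-2.2, 2.34], [-1.47, 1.5], [-3.14, 3.14]. Speed limits (rad/s): [2.57, 2.57, 3.14, 3.14, 3.14, 3.14].

### API

Orientations are given as a unit quaternion [w, x, y, z].
In Python, from workcell import env gives the robot as it stands.
- The arm moves only by the tool arm_command, never from a script. Its argument "rows" is a list of rows, each an object with "delta_pos": the shift along the tool's x, y, z scaled (see below), a list of three; "rot": the turn, a rotation vector about the tool's x, y, z scaled (see below), a list of three; "fingers": the closure, from 0 (fully open) to 1 (shut). A call has 1 to 20 rows; each row shifts and turns the commanded pose from where the row before left it, along the tool's axes as they then stand; what a row does not reach is not made up. The controller multiplies each number of a shift by 0.02 m and each number of a turn by 360 degrees. A row lasts 1/10 s, in which the tool goes at most 50 mm and 8.59 degrees, less where a joint would pass 70% of its speed; a pose out of reach is approached as far as the arm can. A call with a number of a shift or a turn outside -1 to 1 is refused whole. A call with a gripper value outside its range is refused whole. The fingers move at their own pace and stop on an object; "squeeze" is the grip in N (left out, the last holds). Time passes only in rows, so rows that do not move let the fingers close. It gives the time, the measured TCP pose, the force and the opening at its end, in the units of the state.
- env.get_state(): the state, without advancing time (a new reading comes with each control period).
- env.read_camera(name): name is "scene" or "top" or "wrist"; returns (picture, depth): 400x640x3 uint8, blue, green, red; 400x640 float32, m along the optical axis (not along the pixel's ray), 0 where there is no reading.
- env.get_calibration(name): a dict with "mtx" (3x3 intrinsics, pixels), "R" (3x3) and "t" (3): a world point X has camera coordinates R X + t. Camera axes: x right, y down, z forward; pixel columns grow to the right and rows downward; lengths in m; the calibration is good to about 2 mm. The wrist camera is an equidistant fisheye: a pixel r from the principal point sees the ray r / f radians off the axis. A picture is of the moment at which its call begins: read the wrist's pose just before it. get_calibration takes no time and is no camera call; for the wrist camera it gives the pose at the moment of the call.
- env.hand_in(): hands the job in, once; it reports no verdict.
The state is a dict: "clock": time; "joint_pos": joint angles; "qvel": joint speeds; "tau": joint torques, N m; "tcp_pos": TCP position; "orientation": TCP orientation; "wrist_force": force on the tool from outside, world axes, zero at the start; "ft_torque": the same for the moment, N m; "finger_gap": finger opening in m.
Only numpy, scipy, OpenCV 4.12 (cv2) and the standard library are available. Lean on these libraries where they do the work, as an engineer would, in place of code of your own. Each camera call takes 0.05 s, during which the arm holds its last target. There are 200 camera calls.

### The job

Slide the grey rack base along the bench until it sits square and flush against both rails of the dispensing stage's corner stop; then take the tube plate with the two unequal pin holes by its handle and lower it gently over the base's pins, big hole over thick pin, until it rests flush, and let go with the base still home in the corner. Do not lift the base, do not hit the retort stand, and leave the other plate and the glassware and boxes where they are.

Things in the scene. Friction and masses are not known exactly. Their poses are not given: they have to be found in the camera images.
- fence: Fixed metal corner stop, turned up to 0.22 rad. Origin: the inner corner at bench height. One rail on its +x side (away from the robot; inner face x=0, 180 mm long towards -y), one on its +y side (inner face y=0, 130 mm long towards -x). Rails 16 mm thick, 20 high. Behind the +x rail is the stage's white housing, 60 mm high, at x 21 to 91, y -180 to +10 mm.
- base: Loose grey rack base on the bench, 110 (x) x 150 (y) x 30 mm high, about 0.55 kg; origin: centre of underside. Two upright steel pins, 28 mm high (top 6 mm tapered): thick (20 mm dia) at y=+55, thin (12 mm) at y=-55 mm. Home, its +x and +y faces lie on the rails, axes parallel to the stop's. Starts about 10 to 55 mm short of the +x rail, 50 to 110 mm short of the +y rail, turned up to 0.3 rad.
- base_corner (a point): The lower vertical-edge corner of the base (x=+55, y=+75 mm, bottom) that belongs in the inner corner of the stop.
- pin_big (a point): Foot of the thick 20 mm pin, on the axis at the base's top face (30 mm above the underside).
- pin_small (a point): Foot of the thin 12 mm pin, on the axis at the base's top face.
- plate: Loose aluminium tube plate flat on the bench, yaw varies widely, 110 (x) x 150 (y) x 10 mm, about 0.35 kg; origin: centre of underside, z up. Pin holes: 23 mm dia at y=+55 (thick pin), 15 mm at y=-55 mm (thin pin); six 19 mm tube holes. Handle: black bar 14 mm wide (x), 92 long (y), 14 high, centre 50 mm above the underside, on posts at y=+-40 mm. Seated, underside on the base's top, outlines matching.
- hole_big (a point): Centre of the 23 mm hole, at the plate's underside.
- hole_small (a point): Centre of the 15 mm hole, at the plate's underside.
- handle (a point): Centre of the tube plate's handle bar, 50 mm above the plate's underside.
- bottle_plate: The other aluminium plate, same outline and handle, but with four big 35 mm holes and no pin holes; not needed, to be left alone. Origin at the centre of its underside. The two plates' places may be swapped.
- stand: Fixed retort stand: upright steel rod 12 mm dia, 368 mm high, origin at the rod's foot; a flat green foot plate 160 x 100 x 8 mm reaches from 15 mm before to 145 mm beyond the rod (along x).
- amber_bottle: Bystander: amber glass bottle with black cap, 72 dia x 150 high (mm), standing loose; origin at the centre of its underside.
- reagent_bottle: Bystander: white plastic bottle with blue cap, 50 dia x 110 high (mm), standing loose; origin at the centre of its underside.
- beaker: Bystander: glass beaker, 68 dia x 90 high (mm), standing loose; origin at the centre of its underside.
- jar: Bystander: low glass jar with white lid, 60 dia x 75 high (mm), standing loose; origin at the centre of its underside.
- flask: Bystander: conical glass flask, 80 dia at the foot, 124 high (mm), standing loose; origin at the centre of its underside.
- tip_box: Bystander: blue pipette-tip box, 85 x 120 x 55 high (mm), standing loose; origin at the centre of its underside.
Things that resemble listed ones, but are neither listed nor needed, are in the scene too. What is shaped like the base but yellow is not meant.

How it is judged:
On the way, in this order (a step that is already met when the one before it is completed fails the run):
1. base slid square and flush into the corner of the stop (x of base_corner in the frame of fence between -0.003 and 0.003 m and y of base_corner in the frame of fence between -0.003 and 0.003 m and angle between the x axis of base and the x axis of fence, either way round below 0.025 rad and height (world z) of base below 0.003 m), for 0.2 s.
2. tube plate seated flush over both pins (z of plate in the frame of base between 0.027 and 0.0325 m and angle between the z axis of plate and the z axis of base, either way round below 0.02 rad and horizontal distance between hole_big and pin_big below 0.004 m and horizontal distance between hole_small and pin_small below 0.004 m), for 0.2 s.
At the end, for the whole second after the job is handed in: The base stands on the bench with its corner within 3 mm of both rails and square to them within 0.025 rad; the tube plate lies flat on it (underside within 2.5 mm of the base's top, level within 0.02 rad) with each hole within 4 mm of its own pin's axis; both at rest and the plate released (all of step 1 and all of step 2 and linear speed of each of plate, base below 0.02 m/s and contact force between plate and the fingers below 0.1 N); the robot touches nothing.
It fails at once if a bystander was moved more than 30 mm or knocked over (distance of any of amber_bottle, reagent_bottle, beaker, jar, flask, tip_box from where it was at the start of the episode above 0.03 m or angle between any of amber_bottle, reagent_bottle, beaker, jar, flask, tip_box's own z axis and vertical above 0.5 rad).
It fails at once if the other plate (four big holes) was moved more than 25 mm (distance of bottle_plate from where it was at the start of the episode above 0.025 m).
It fails at once if the retort stand was struck (over 6 N) (contact force between stand and anything else above 6 N).
It fails at once if the base was lifted off the bench instead of being slid (height (world z) of base above 0.015 m).
It fails at once if the plate was dropped or slammed onto the base (faster than 0.35 m/s within 60 mm of it) (horizontal distance between plate and base below 0.03 m and z of plate in the frame of base below 0.09 m and linear speed of plate above 0.35 m/s).
It also fails if it takes over 72 s, if anything falls off the work surface, if the arm or the gripper's body presses on something with over 40 N, if the wrist force passes 120 N, or if a joint passes its speed limit or range.

## Working session

There is one attempt and no reset: what is moved stays moved. The work goes in short steps, Python scripts to look and compute and a tool call to move; the robot and the scene stay as the last step left them, time stands still between calls to the robot, and variables do not carry over. Pictures are saved under pics/ and viewed, on a budget of 10 in all, crops included, one or two more only if the job needs it, and the job is handed in when it is done.

Besides the shell and the picture viewer there is one more tool, called in YAML: its name, and indented under it one key for each argument. arm_command: Moves the arm, as the interface text tells. Shifts and turns lie within -1 to 1; 1 stands for 0.02 m of shift or 360 degrees of turn. Its arguments: {"type":"object","properties":{"rows":{"type":"array","items":{"type":"object","properties":{"delta_pos":{"type":"array","items":{"type":"number","minimum":-1,"maximum":1}},"rot":{"type":"array","items":{"type":"number","minimum":-1,"maximum":1}},"fingers":{"type":"number"}}}},"squeeze":{"type":"number"}},"required":["rows"]}

```bash
ls; mkdir -p pics
cat > h.py <<'E'
import numpy as np, cv2
from workcell import env
def snap(n):
    c=env.get_calibration(n); p,d=env.read_camera(n); np.savez('%s.npz'%n,p=p,d=d,K=c['mtx'],R=c['R'],t=c['t']); return p
def load(n): return np.load('%s.npz'%n)
def world(n,u,v,z=None):
    """pinhole pixel to world, by depth or on plane z"""
    f=load(n); r=np.linalg.inv(f['K'])@[u,v,1.]; R=f['R'];t=f['t']; o=-R.T@t; w=R.T@r
    if z is None: s=float(np.median(f['d'][int(v)-1:int(v)+2,int(u)-1:int(u)+2]))
    else: s=(z-o[2])/w[2]
    return o+s*w
E
python3 - <<'E'
from h import *
for n in('top','scene'):
    p=snap(n); cv2.imwrite('pics/%s0.png'%n,cv2.resize(p,(800,500),interpolation=cv2.INTER_CUBIC))
    f=load(n); print(n,f['K'].round(1).tolist(),(-f['R'].T@f['t']).round(3),f['R'].round(2).tolist())
s=env.get_state(); print(s['tcp_pos'],s['orientation'],s['finger_gap'],env.hold_point_z,s['wrist_force'])
E
```

```text
pics
top [[383.9, 0.0, 326.8], [0.0, 383.9, 198.7], [0.0, 0.0, 1.0]] [ 0.439 -0.059  1.164] [[0.01, -1.0, 0.0], [-1.0, -0.01, -0.08], [0.08, -0.0, -1.0]]
scene [[392.8, 0.0, 320.1], [0.0, 392.8, 203.4], [0.0, 0.0, 1.0]] [ 1.012 -0.522  0.831] [[0.73, 0.68, -0.01], [0.5, -0.56, -0.66], [-0.46, 0.48, -0.75]]
[ 0.21091977 -0.53444694  0.23051134] [-8.03587460e-04  9.82400803e-01  1.86783339e-01 -3.81626904e-05] 0.08531587353148923 -0.0187 [-0.0876252   0.12482768 -0.98356515]
```

View pics/top0.png

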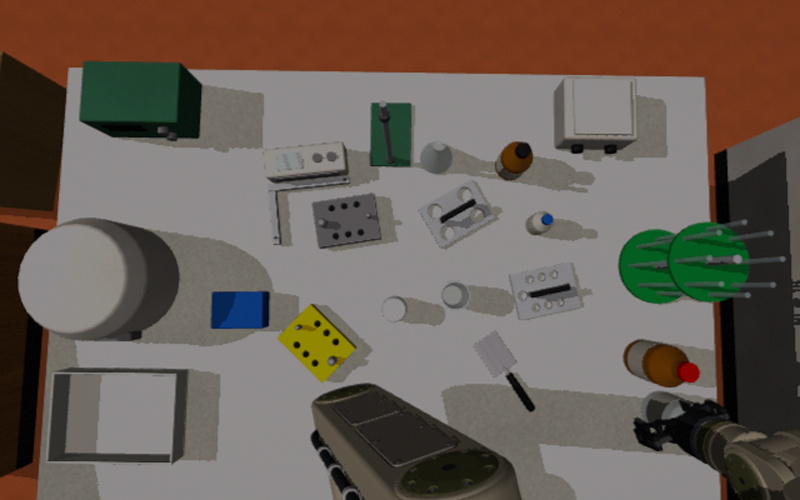

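View pics/scene0.png

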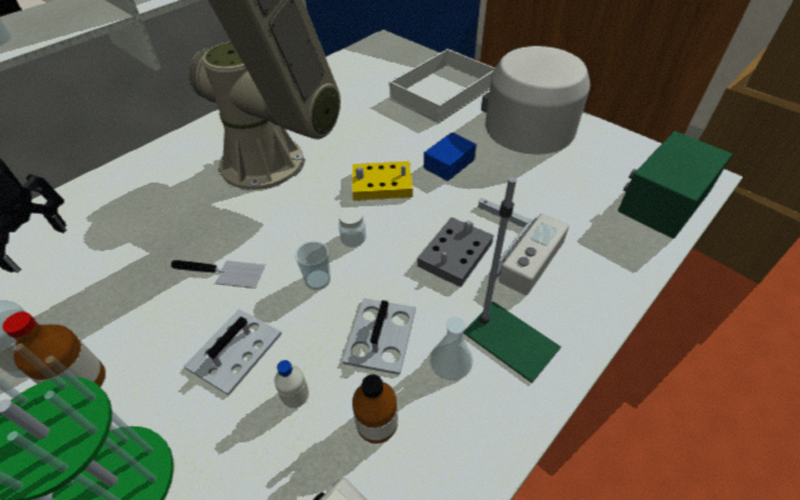

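The top view shows the corner stop at (271,186), the grey base at (347,221), the yellow decoy at (317,342), the four-hole plate at (455,213) and another plate with small holes at (545,291). The stand rod's foot is near (390,160). The plate at (545,291) has small tube holes, so it fits the tube plate. I'll enlarge it and the base to confirm.

Run:
```python
from h import *
p=load('top')['p']
a=cv2.resize(p[105:205,205:315],None,fx=5,fy=5,interpolation=cv2.INTER_CUBIC)  #550x500
a=cv2.convertScaleAbs(p[110:205,207:307],alpha=1.6); b=cv2.convertScaleAbs(p[200:265,395:475],alpha=1.3)
a=cv2.resize(a,None,fx=4.5,fy=4.5,interpolation=cv2.INTER_CUBIC);b=cv2.resize(b,None,fx=4.3,fy=4.3,interpolation=cv2.INTER_CUBIC)
c=np.zeros((430,800,3),np.uint8); c[:a.shape[0],:450]=a[:430]; c[:b.shape[0],455:455+b.shape[1]]=b[:,:345]
cv2.imwrite('pics/crop1.png',c)
```

```text
(no output)
```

View pics/crop1.png

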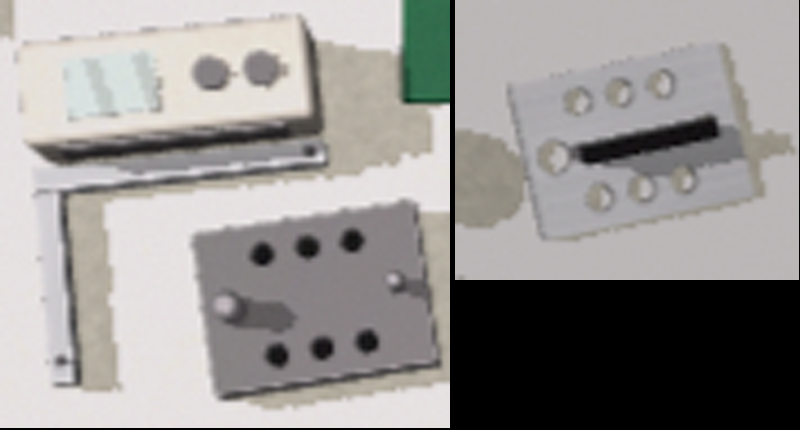

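The left crop shows the grey base: thick pin tip at (228,303), thin pin at (395,280), top corners about (192,235), (412,202), (440,362), (218,395). The stop's corner is near (65,192). In the right crop, the plate has six tube holes and a larger pin hole at (555,155) on its left end, so it is the tube plate and its +y end points left, towards world +y. Next I convert these to world positions.

Run:
```python
from h import *
def L(x,y,z): return world('top',x/4.5+207-.4,y/4.5+110-.4,z)[:2]
def Rr(x,y,z): return world('top',(x-455)/4.3+395-.4,y/4.3+200-.4,z)[:2]
def quad(P,nm):
    P=np.array(P); e=np.roll(P,-1,0)-P
    print(nm,'c',P.mean(0).round(4),'edges',np.linalg.norm(e,axis=1).round(3),'ang',np.degrees(np.arctan2(e[:,1],e[:,0])).round(1)); return P
B=quad([L(*q,.03) for q in[(192,235),(412,202),(440,362),(218,395)]],'base'); print(B.round(3).tolist())
P=quad([Rr(*q,.01) for q in[(508,85),(722,43),(760,195),(545,240)]],'plate')
h=[Rr(580,155,.057),Rr(718,125,.057)]; print('handle',np.round(h,4),np.mean(h,0),'big hole',Rr(555,155,.005))
print('pins tips',L(228,303,.058),L(395,280,.058))
print('fence corner',L(64,192,.02),'x rail end',L(325,165,.02),'y rail end',L(78,382,.02),L(75,382,.0))
# colour/depth segmentation check
f=load('top');v,u=np.mgrid[:400,:640];r=np.stack([u,v,np.ones_like(u)],-1)@np.linalg.inv(f['K']).T*f['d'][...,None]
W=(r-f['t'])@f['R']; z=W[...,2]
print('z samples base',z[160:170,270:280].mean(),'bench',z[190:195,215:220].mean(),'plate',z[228,410:415])
sc=load('scene')
for nm,(a,b) in dict(stand_foot=(487,318),flask=(452,374),beaker=(318,285)).items(): print(nm,world('scene',a/1.25,b/1.25,0.0))
```

```text
base c [0.5974 0.0879] edges [0.147 0.109 0.148 0.108] ang [ -80.5 -169.1   99.3   10.8]
[[0.638, 0.171], [0.663, 0.025], [0.556, 0.005], [0.532, 0.151]]
plate c [ 0.4367 -0.3914] edges [0.153 0.108 0.153 0.11 ] ang [ -78.2 -166.7  102.4   13.3]
handle [[ 0.4266 -0.3418]
 [ 0.4479 -0.4344]] [ 0.43722055 -0.38808069] big hole [ 0.4257482  -0.33756189]
pins tips [0.58957624 0.14066677] [0.606093   0.03332812]
fence corner [0.66813185 0.25950438] x rail end [0.68905771 0.08509947] y rail end [0.54042764 0.24558923] [0.54216795 0.25293942]
z samples base 0.030129352208331794 bench 0.008353640948201194 plate [0.0083798  0.01144011 0.01286828 0.00687143 0.00777738]
stand_foot [ 0.75340208 -0.00167326  0.        ]
flask [ 0.77905967 -0.14585654  0.        ]
beaker [ 0.43604877 -0.17565842  0.        ]
```

arm_command:
  rows:
    - {"rot":[0,0,-0.0231],"fingers":0}
    - {"rot":[0,0,-0.0231],"fingers":0}
    - {"rot":[0,0,-0.0231],"fingers":0}
    - {"rot":[0,0,-0.0231],"fingers":0}
    - {"rot":[0,0,-0.0231],"fingers":0}
    - {"rot":[0,0,-0.0231],"fingers":0}
    - {"rot":[0,0,-0.0231],"fingers":0}
    - {"rot":[0,0,-0.0231],"fingers":0}
    - {"rot":[0,0,-0.0231],"fingers":0}
    - {"rot":[0,0,-0.0231],"fingers":0}
    - {"rot":[0,0,-0.0231],"fingers":0}
    - {"rot":[0,0,-0.0231],"fingers":0}
    - {"rot":[0,0,-0.0231],"fingers":0}
    - {"rot":[0,0,-0.0231],"fingers":0}
    - {"rot":[0,0,-0.0231],"fingers":0}
    - {"rot":[0,0,-0.0231],"fingers":0}
    - {"rot":[0,0,-0.0231],"fingers":0}
    - {"rot":[0,0,-0.0231],"fingers":0}
    - {"rot":[0,0,-0.0231],"fingers":0}
    - {"rot":[0,0,-0.0231],"fingers":0}

```text
schema error: expected keys delta_pos, rot, fingers
```

```bash
cat >> h.py <<'E'
from scipy.spatial.transform import Rotation as Ro
def go(x,y,z):
    """tool-frame delta to a target, in units; also state line"""
    s=env.get_state(); q=s['orientation']; M=Ro.from_quat([q[1],q[2],q[3],q[0]]); m=M.as_matrix()
    d=m.T@(np.array([x,y,z])-s['tcp_pos'])/.02
    print('t',round(float(s['clock']),2),'tcp',np.round(s['tcp_pos'],4),'headx',round(float(np.degrees(np.arctan2(m[1,0],m[0,0]))),2),'tilt',m[:2,2].round(4),'gap',round(float(s['finger_gap']),4),'F',np.round(s['wrist_force'],1),'q1,q6',np.degrees(np.array(s['joint_pos'])[[0,5]]).round(1)); print('delta units',d.round(2))
E
python3 -c "
from h import *
go(.589,.141,.15)"
```

```text
t 0.1 tcp [ 0.2109 -0.5344  0.2305] headx 21.53 tilt [-0.0004  0.0016] gap 0.0853 F [-0.1  0.1 -1. ] q1,q6 [-76.5  82. ]
delta units [ 29.98 -24.47   4.07]
```

arm_command:
  rows:
    - {"delta_pos":[0,0,0],"rot":[0,0,-0.0231],"fingers":0}
    - {"delta_pos":[0,0,0],"rot":[0,0,-0.0231],"fingers":0}
    - {"delta_pos":[0,0,0],"rot":[0,0,-0.0231],"fingers":0}
    - {"delta_pos":[0,0,0],"rot":[0,0,-0.0231],"fingers":0}
    - {"delta_pos":[0,0,0],"rot":[0,0,-0.0231],"fingers":0}
    - {"delta_pos":[0,0,0],"rot":[0,0,-0.0231],"fingers":0}
    - {"delta_pos":[0,0,0],"rot":[0,0,-0.0231],"fingers":0}
    - {"delta_pos":[0,0,0],"rot":[0,0,-0.0231],"fingers":0}
    - {"delta_pos":[0,0,0],"rot":[0,0,-0.0231],"fingers":0}
    - {"delta_pos":[0,0,0],"rot":[0,0,-0.0231],"fingers":0}
    - {"delta_pos":[0,0,0],"rot":[0,0,-0.0231],"fingers":0}
    - {"delta_pos":[0,0,0],"rot":[0,0,-0.0231],"fingers":0}
    - {"delta_pos":[0,0,0],"rot":[0,0,-0.0231],"fingers":0}
    - {"delta_pos":[0,0,0],"rot":[0,0,-0.0231],"fingers":0}
    - {"delta_pos":[0,0,0],"rot":[0,0,-0.0231],"fingers":0}
    - {"delta_pos":[0,0,0],"rot":[0,0,-0.0231],"fingers":0}
    - {"delta_pos":[0,0,0],"rot":[0,0,-0.0231],"fingers":0}
    - {"delta_pos":[0,0,0],"rot":[0,0,-0.0231],"fingers":0}
    - {"delta_pos":[0,0,0],"rot":[0,0,-0.0231],"fingers":0}
    - {"delta_pos":[0,0,0],"rot":[0,0,-0.0231],"fingers":0}

```text
clock: 2.1
tcp_pos: [0.211, -0.5346, 0.2308]
orientation: [-0.0, -0.071, 0.997, 0.001]
wrist_force: [-0.4, -0.1, -0.2]
finger_gap: 0.0853
```

```bash
python3 -c "
from h import *
go(.589,.141,.15)"
```

```text
t 2.1 tcp [ 0.211  -0.5346  0.2308] headx -171.81 tilt [-0.0002  0.001 ] gap 0.0853 F [-0.4 -0.1 -0.2] q1,q6 [-76.5 -84.7]
delta units [-23.52  30.74   4.07]
```

arm_command:
  rows:
    - {"delta_pos":[-0.76,1,0],"rot":[0,0,0],"fingers":0}
    - {"delta_pos":[-0.76,1,0],"rot":[0,0,0],"fingers":0}
    - {"delta_pos":[-0.76,1,0],"rot":[0,0,0],"fingers":0}
    - {"delta_pos":[-0.76,1,0],"rot":[0,0,0],"fingers":0}
    - {"delta_pos":[-0.76,1,0],"rot":[0,0,0],"fingers":0}
    - {"delta_pos":[-0.76,1,0],"rot":[0,0,0],"fingers":0}
    - {"delta_pos":[-0.76,1,0],"rot":[0,0,0],"fingers":0}
    - {"delta_pos":[-0.76,1,0],"rot":[0,0,0],"fingers":0}
    - {"delta_pos":[-0.76,1,0],"rot":[0,0,0],"fingers":0}
    - {"delta_pos":[-0.76,1,0],"rot":[0,0,0],"fingers":0}
    - {"delta_pos":[-0.76,1,0],"rot":[0,0,0],"fingers":0}
    - {"delta_pos":[-0.76,1,0],"rot":[0,0,0],"fingers":0}
    - {"delta_pos":[-0.76,1,0],"rot":[0,0,0],"fingers":0}
    - {"delta_pos":[-0.76,1,0],"rot":[0,0,0],"fingers":0}
    - {"delta_pos":[-0.76,1,0],"rot":[0,0,0],"fingers":0}
    - {"delta_pos":[-0.76,1,0],"rot":[0,0,0],"fingers":0}
    - {"delta_pos":[-0.76,1,0],"rot":[0,0,0],"fingers":0}
    - {"delta_pos":[-0.76,1,0],"rot":[0,0,0],"fingers":0}
    - {"delta_pos":[-0.76,1,0],"rot":[0,0,0],"fingers":0}
    - {"delta_pos":[-0.76,1,0],"rot":[0,0,0],"fingers":0}

```text
clock: 4.1
tcp_pos: [0.4577, -0.0961, 0.231]
orientation: [-0.0, -0.069, 0.998, 0.0]
wrist_force: [-0.3, -0.3, -0.1]
finger_gap: 0.0857
```

arm_command:
  rows:
    - {"delta_pos":[-0.76,1,0],"rot":[0,0,0],"fingers":0}
    - {"delta_pos":[-0.76,1,0],"rot":[0,0,0],"fingers":0}
    - {"delta_pos":[-0.76,1,0],"rot":[0,0,0],"fingers":0}
    - {"delta_pos":[-0.76,1,0],"rot":[0,0,0],"fingers":0}
    - {"delta_pos":[-0.76,1,0.4],"rot":[0,0,0],"fingers":0}
    - {"delta_pos":[-0.76,1,0.6],"rot":[0,0,0],"fingers":0}
    - {"delta_pos":[-0.76,1,0.6],"rot":[0,0,0],"fingers":0}
    - {"delta_pos":[-0.76,1,0.6],"rot":[0,0,0],"fingers":0}
    - {"delta_pos":[-0.76,1,0.6],"rot":[0,0,0],"fingers":0}
    - {"delta_pos":[-0.76,1,0.6],"rot":[0,0,0],"fingers":0}
    - {"delta_pos":[-0.7,0.74,0.4],"rot":[0,0,0],"fingers":0}
    - {"delta_pos":[0,0,0],"rot":[0,0,0],"fingers":0}

```text
clock: 5.3
tcp_pos: [0.5925, 0.1401, 0.153]
orientation: [-0.001, -0.07, 0.998, 0.0]
wrist_force: [-0.5, 0.2, 0.2]
finger_gap: 0.0855
```

Run:
```python
from h import *
p=snap('wrist'); f=load('wrist'); print(f['K'],f['R'].round(3),-f['R'].T@f['t'])
go(.589,.141,.033)
cv2.imwrite('pics/w1.png',cv2.convertScaleAbs(cv2.resize(p,(800,500),interpolation=cv2.INTER_CUBIC),alpha=1.3))
```

```text
[[309.70691629   0.         321.36148583]
 [  0.         309.70691629 198.38988955]
 [  0.           0.           1.        ]] [[-0.137  0.991  0.   ]
 [ 0.946  0.131  0.297]
 [ 0.294  0.041 -0.955]] [0.51735795 0.12890553 0.2960585 ]
t 5.35 tcp [0.592  0.139  0.1538] headx -172.05 tilt [-0.0026 -0.0005] gap 0.0854 F [-0.5 -0.4  0.1] q1,q6 [ 5.7 -2.3]
delta units [0.12 0.12 6.04]
```

View pics/w1.png

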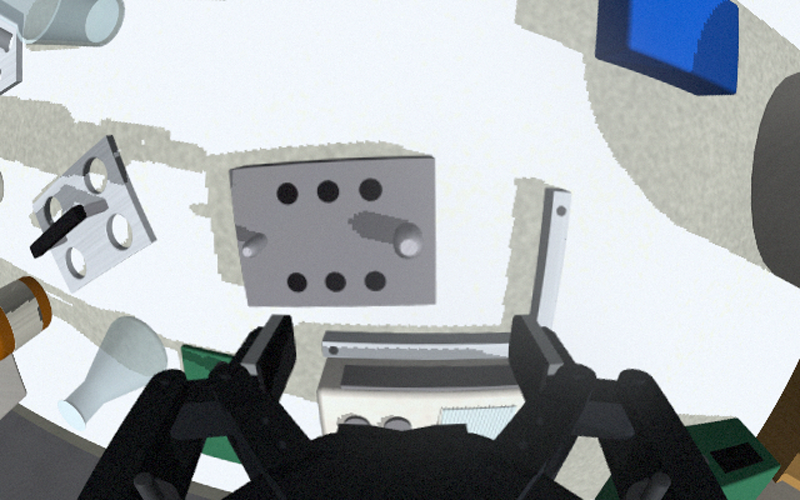

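The wrist view shows the base upright in the image: thick pin tip near (408,245), thin pin tip near (247,249), +y rail inner top edge (547,188)-(534,312), +x rail near edge from (325,333).

```bash
cat >> h.py <<'E'
def ww(u,v,z):
    """wrist fisheye pixel to world on plane z"""
    f=load('wrist');K=f['K'];a=np.array([(u-K[0,2])/K[0,0],(v-K[1,2])/K[1,1]]);th=np.linalg.norm(a)
    r=np.r_[np.sin(th)*a/th,np.cos(th)]; o=-f['R'].T@f['t'];w=f['R'].T@r; return (o+(z-o[2])/w[2]*w)[:2]
E
python3 - <<'E'
from h import *
g=lambda u,v,z: ww(u/1.25,v/1.25,z).round(4)
print('thick',g(408,245,.058),'thin',g(247,249,.058))
print('base',[g(*q,.03).tolist() for q in[(231,170),(434,157),(435,305),(248,306)]])
print('yrail',g(547,188,.02),g(534,312,.02),'xrail',g(325,333,.02),g(505,345,.02))
E
```

```text
thick [0.5881 0.1429] thin [0.6058 0.0349]
base [[0.5572, 0.0084], [0.5317, 0.1533], [0.6409, 0.1718], [0.6648, 0.0244]]
yrail [0.5405 0.2426] [0.6424 0.2572] xrail [0.684  0.0881] [0.676  0.2398]
```

arm_command:
  rows:
    - {"delta_pos":[0.17,0.23,1],"rot":[0,0,0],"fingers":0}
    - {"delta_pos":[0,0,1],"rot":[0,0,0],"fingers":0}
    - {"delta_pos":[0,0,1],"rot":[0,0,0],"fingers":0}
    - {"delta_pos":[0,0,1],"rot":[0,0,0],"fingers":0}
    - {"delta_pos":[0,0,1],"rot":[0,0,0],"fingers":0}
    - {"delta_pos":[0,0,0.5],"rot":[0,0,0],"fingers":0}
    - {"delta_pos":[0,0,0.4],"rot":[0,0,0],"fingers":0}
    - {"delta_pos":[0,0,0],"rot":[0,0,0],"fingers":0.6}
    - {"delta_pos":[0,0,0],"rot":[0,0,0],"fingers":0.9}
    - {"delta_pos":[0,0,0],"rot":[0,0,0],"fingers":0.9}
    - {"delta_pos":[0,0,0],"rot":[0,0,0],"fingers":0.9}
    - {"delta_pos":[0,0,0],"rot":[0,0,0],"fingers":0.9}
    - {"delta_pos":[0,0,0],"rot":[0,0,0],"fingers":0.9}
    - {"delta_pos":[0,0,0],"rot":[0,0,0],"fingers":0.9}
  squeeze: 60

```text
clock: 6.75
tcp_pos: [0.5892, 0.1429, 0.0384]
orientation: [0.001, -0.069, 0.998, 0.0]
wrist_force: [-1.2, 1.4, 4.9]
finger_gap: 0.0173
```

Run:
```python
from h import *
go(.616,.234,.034)
```

```text
t 6.75 tcp [0.5892 0.1429 0.0384] headx -172.13 tilt [0.0016 0.0007] gap 0.0173 F [-1.2  1.4  4.9] q1,q6 [ 6.  -1.8]
delta units [-1.95  4.33  0.22]
```

arm_command:
  rows:
    - {"delta_pos":[0,0,0],"rot":[0,0,0],"fingers":0.5}
    - {"delta_pos":[0,0,0.25],"rot":[0,0,0],"fingers":0.5}
    - {"delta_pos":[0,0,0],"rot":[0,0,0],"fingers":0.5}
    - {"delta_pos":[0,0,0],"rot":[0,0,0],"fingers":0.5}

```text
clock: 7.15
tcp_pos: [0.5882, 0.1423, 0.0316]
orientation: [-0.001, -0.068, 0.998, -0.0]
wrist_force: [0.3, -0.2, -0.2]
finger_gap: 0.0428
```

arm_command:
  rows:
    - {"delta_pos":[0,0,0],"rot":[0,0,0],"fingers":0.9}
    - {"delta_pos":[0,0,0],"rot":[0,0,0],"fingers":0.9}
    - {"delta_pos":[0,0,0],"rot":[0,0,0],"fingers":0.9}
    - {"delta_pos":[0,0,0],"rot":[0,0,0],"fingers":0.9}
    - {"delta_pos":[0,0,0],"rot":[0,0,0],"fingers":0.9}
  squeeze: 50

```text
clock: 7.65
tcp_pos: [0.5887, 0.1425, 0.0324]
orientation: [0.0, -0.069, 0.998, 0.0]
wrist_force: [-1.3, 1.7, 1.1]
finger_gap: 0.0182
```

arm_command:
  rows:
    - {"delta_pos":[-0.16,0.4,0],"rot":[0,0,0.0],"fingers":0.9}
    - {"delta_pos":[-0.16,0.4,0],"rot":[0,0,0.002],"fingers":0.9}
    - {"delta_pos":[-0.16,0.4,0],"rot":[0,0,0.002],"fingers":0.9}
    - {"delta_pos":[-0.16,0.4,0],"rot":[0,0,0.002],"fingers":0.9}
    - {"delta_pos":[-0.16,0.4,0],"rot":[0,0,0.002],"fingers":0.9}
    - {"delta_pos":[-0.16,0.4,0],"rot":[0,0,0.0017],"fingers":0.9}
    - {"delta_pos":[-0.16,0.4,0],"rot":[0,0,0],"fingers":0.9}
    - {"delta_pos":[-0.16,0.4,0],"rot":[0,0,0],"fingers":0.9}
    - {"delta_pos":[-0.16,0.4,0],"rot":[0,0,0],"fingers":0.9}
    - {"delta_pos":[0,0,0],"rot":[0,0,0],"fingers":0.9}

```text
clock: 8.65
tcp_pos: [0.6104, 0.2186, 0.0324]
orientation: [0.0, -0.039, 0.999, 0.001]
wrist_force: [0.9, -0.2, 2.4]
finger_gap: 0.018
```

Run:
```python
from h import *
p=snap('wrist'); go(.6157,.2336,.032)
cv2.imwrite('pics/w2.png',cv2.convertScaleAbs(cv2.resize(p,(800,500),interpolation=cv2.INTER_CUBIC),alpha=1.3))
```

```text
t 8.7 tcp [0.6104 0.2186 0.0324] headx -175.58 tilt [0.0009 0.0019] gap 0.0179 F [0.1 1.7 2.2] q1,q6 [12.6  8.2]
delta units [-0.32  0.73  0.02]
```

View pics/w2.png

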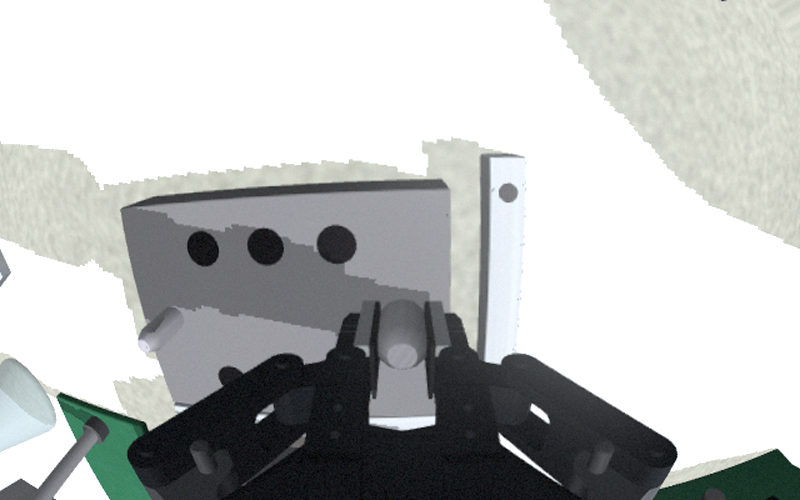

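The base is gripped by its thick pin at (402,330), with its +y face about 14 mm from the rail at (483,250) and parallel to it. I'll press it home, watching the force.

arm_command:
  rows:
    - {"delta_pos":[0,0.2,0],"rot":[0,0,0],"fingers":0.9}
    - {"delta_pos":[0,0.2,0],"rot":[0,0,0],"fingers":0.9}
    - {"delta_pos":[0,0.15,0],"rot":[0,0,0],"fingers":0.9}
    - {"delta_pos":[0,0.1,0],"rot":[0,0,0],"fingers":0.9}
    - {"delta_pos":[0,0,0],"rot":[0,0,0],"fingers":0.9}

```text
clock: 9.2
tcp_pos: [0.609, 0.23, 0.0324]
orientation: [0.0, -0.038, 0.999, -0.0]
wrist_force: [-0.2, -4.3, 2.5]
finger_gap: 0.0182
```

arm_command:
  rows:
    - {"delta_pos":[0,0.1,0],"rot":[0,0,0],"fingers":0.9}
    - {"delta_pos":[0,0.1,0],"rot":[0,0,0],"fingers":0.9}
    - {"delta_pos":[0,0,0],"rot":[0,0,0],"fingers":0.9}

```text
clock: 9.5
tcp_pos: [0.6087, 0.2338, 0.0324]
orientation: [0.0, -0.038, 0.999, -0.0]
wrist_force: [1.3, -4.6, 3.7]
finger_gap: 0.0182
```

Still sliding at friction level, so I continue.

arm_command:
  rows:
    - {"delta_pos":[0,0.1,0],"rot":[0,0,0],"fingers":0.9}
    - {"delta_pos":[0,0.1,0],"rot":[0,0,0],"fingers":0.9}
    - {"delta_pos":[0,0,0],"rot":[0,0,0],"fingers":0.9}

```text
clock: 9.8
tcp_pos: [0.6087, 0.2368, 0.0324]
orientation: [0.0, -0.038, 0.999, -0.001]
wrist_force: [1.1, -7.3, 2.8]
finger_gap: 0.018
```

arm_command:
  rows:
    - {"delta_pos":[0,0.1,0],"rot":[0,0,0],"fingers":0.9}
    - {"delta_pos":[-0.15,0,0],"rot":[0,0,0],"fingers":0.9}
    - {"delta_pos":[-0.15,0,0],"rot":[0,0,0],"fingers":0.9}
    - {"delta_pos":[0,0,0],"rot":[0,0,0],"fingers":0.9}

```text
clock: 10.2
tcp_pos: [0.6089, 0.2369, 0.0323]
orientation: [-0.005, -0.038, 0.999, -0.003]
wrist_force: [-13.4, -14.7, 16.6]
finger_gap: 0.018
```

Run:
```python
from h import *
p=snap('wrist'); go(.6157,.2336,.032)
q=snap('scene')
a=cv2.resize(p[60:360,60:460],(600,450)); b=cv2.resize(q[130:250,320:470],(450,360),interpolation=cv2.INTER_CUBIC)
b=cv2.resize(q[140:240,330:430],(200*2,400),interpolation=cv2.INTER_CUBIC)
cv2.imwrite('pics/w3.png',np.hstack([cv2.resize(p[100:350,90:440],(400,286)),cv2.resize(b,(286,286))]) )
cv2.imwrite('pics/w3.png',np.hstack([cv2.resize(p[90:350,90:440],(480,400)),b[:,:320]]))
```

```text
t 10.25 tcp [0.6089 0.237  0.0324] headx -175.69 tilt [-0.0096 -0.0064] gap 0.0176 F [-13.8 -14.   16.3] q1,q6 [14.3 10. ]
delta units [-0.33 -0.19  0.02]
```

View pics/w3.png

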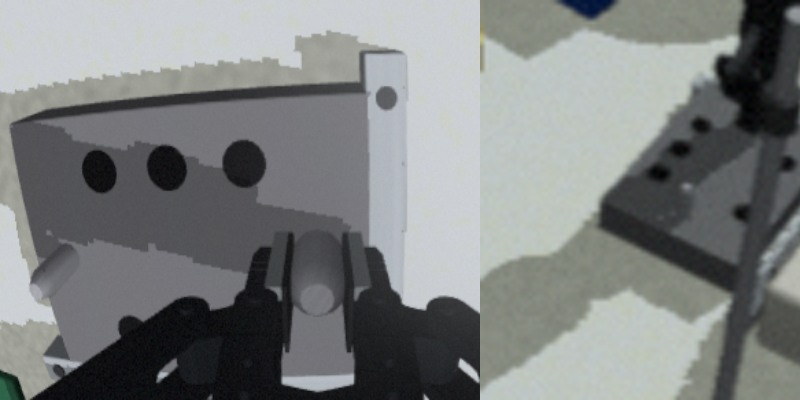

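The base looks flush along the +y rail at (368,85-250), and its far edge meets the +x rail end at (60,365). I'll ease off, release, lift and check.

arm_command:
  rows:
    - {"delta_pos":[0.15,-0.05,0],"rot":[0,0,0],"fingers":0.9}
    - {"delta_pos":[0.1,0,0],"rot":[0,0,0],"fingers":0.9}
    - {"delta_pos":[0,0,0],"rot":[0,0,0],"fingers":0.55}
    - {"delta_pos":[0,0,0],"rot":[0,0,0],"fingers":0.55}
    - {"delta_pos":[0,0,0],"rot":[0,0,0],"fingers":0.55}
    - {"delta_pos":[0,0,-0.5],"rot":[0,0,0],"fingers":0.55}
    - {"delta_pos":[0,0,-1],"rot":[0,0,0],"fingers":0.5}
    - {"delta_pos":[0,0,-1],"rot":[0,0,0],"fingers":0.3}
    - {"delta_pos":[0,0,-1],"rot":[0,0,0],"fingers":0}
    - {"delta_pos":[0,0,-1],"rot":[0,0,0],"fingers":0}
    - {"delta_pos":[0,0,-1],"rot":[0,0,0],"fingers":0}
    - {"delta_pos":[0,0,-1],"rot":[0,0,0],"fingers":0}
    - {"delta_pos":[0.5,-1,0],"rot":[0,0,0],"fingers":0}
    - {"delta_pos":[0.5,-1,0],"rot":[0,0,0],"fingers":0}
    - {"delta_pos":[0.5,-1,0],"rot":[0,0,0],"fingers":0}
    - {"delta_pos":[0,0,0],"rot":[0,0,0],"fingers":0}

```text
clock: 11.9
tcp_pos: [0.5831, 0.1754, 0.1632]
orientation: [-0.0, -0.037, 0.999, -0.0]
wrist_force: [1.0, 0.7, -0.6]
finger_gap: 0.0851
```

Run:
```python
from h import *
p=snap('wrist'); go(.6157,.2336,.032)
f=load('wrist'); print(-f['R'].T@f['t'])
cv2.imwrite('pics/w4.png',cv2.resize(p[100:360,200:520],(800,650))[:600])
```

```text
t 11.95 tcp [0.5838 0.1764 0.1632] headx -175.72 tilt [0.0007 0.0006] gap 0.0856 F [-0.3 -0.4  0.3] q1,q6 [9.3 5. ]
delta units [-1.8   2.73  6.56]
[0.50701846 0.16921131 0.30607804]
```

View pics/w4.png

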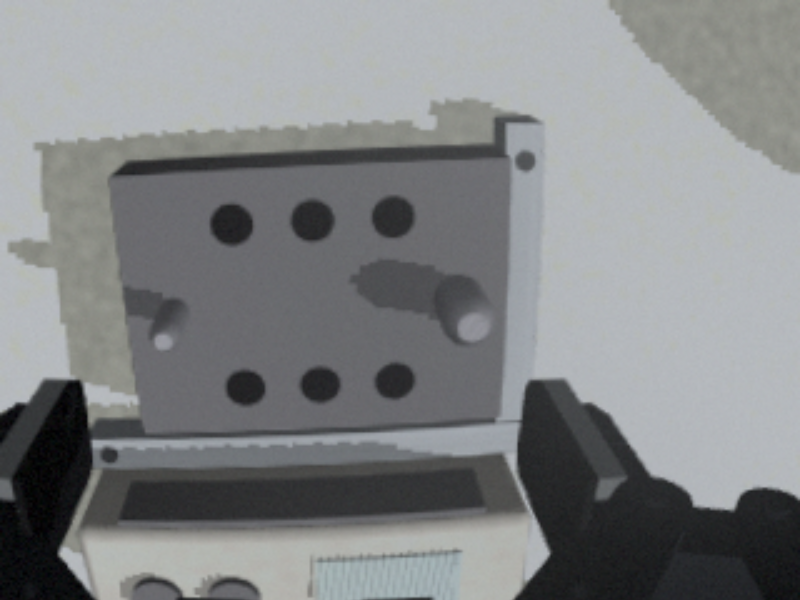

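Run:
```python
from h import *
g=load('wrist')['p'].mean(2).round().astype(int)
for u in(247,262,290,320,350,380,393): print(u,'v264+',g[264:284,u])
for v in(170,190,210,230,250,262): print(v,'u394+',g[v,394:424])
for u,v in((262,273),(393,267.5)): print('base x-edge z.03',ww(u,v,.03))
```

```text
247 v264+ [149 146 146  99  66  64  64  65  64  64  65 102 151 168 166 151 118 111
 100 112]
262 v264+ [108 107 107 109 108 106 110 110 109  89  67 103 160 162 164 127 116 118
 121 121]
290 v264+ [104 109 107 110 109 109 107 104 103  72  67 136 160 145 118 117 118 116
 117 119]
320 v264+ [106 107 108 108 108 107 107  96  73  71 132 162 162 153 117 117 115 117
 118 118]
350 v264+ [104 108 109 105 108 103  86  71  84 159 164 163 146 121 119 116 116 116
 117 116]
380 v264+ [110 108 106 106  87  70  88 153 168 166 164 163 164 163 160 159 163 147
 112  76]
393 v264+ [109 106 109  91  72 104 150 168 168 163 165 166 160 161 161 162 157 140
  88  76]
170 u394+ [112 111 111 110 111 114 112 113 111 113 138 160 163 164 163 164 164 167
 167 168 165 164 165 175 185 182 182 185 186 183]
190 u394+ [108 111 111 111 112 108 109 112 113 121 151 161 164 160 161 163 163 163
 166 167 167 164 167 178 181 183 184 181 181 183]
210 u394+ [108 109 110 108 109 111 110 111 111 144 158 161 160 163 163 162 164 166
 164 168 165 166 173 179 181 182 182 184 184 181]
230 u394+ [143 138 124 111 108 109 110 116 137 159 159 161 165 162 165 164 167 165
 167 164 166 180 181 183 183 182 182 182 182 182]
250 u394+ [108 109 109 109 109 109 114 138 156 166 164 163 166 165 166 169 167 169
 169 173 180 182 181 179 181 181 181 181 182 183]
262 u394+ [105 106 106 109 110 114 133 166 160 162 163 164 166 167 144  69  49  46
  44  45  48  46  46  45  45  43  48  50  57  72]
base x-edge z.03 [0.67953751 0.11941503]
base x-edge z.03 [0.66338245 0.25548729]
```

Run:
```python
from h import *
for u,a,b in((262,273,275.2),(290,272.8,274.6),(320,271.4,273.7),(350,270,272.5),(380,268.2,270.4),(393,267.2,269.3)):
    A=ww(u,a,.03);B=ww(u,b,.02);print(u,A.round(4),B.round(4),((B-A)[0]*1000).round(1))
for v,e in((170,403.9),(190,403.6),(210,402.8),(230,401.9),(250,400.9)):
    print(v,'base y-face',ww(e,v,.03).round(4),'rail(17mm visible right edge z.02)',)
```

```text
262 [0.6795 0.1194] [0.6886 0.1176] 9.1
290 [0.6763 0.1489] [0.6848 0.1482] 8.4
320 [0.6721 0.1798] [0.681  0.1803] 8.9
350 [0.6684 0.2105] [0.6774 0.2123] 9.0
380 [0.6647 0.2417] [0.6732 0.2447] 8.5
393 [0.663  0.2554] [0.6713 0.259 ] 8.3
170 base y-face [0.5602 0.2502] rail(17mm visible right edge z.02)
190 base y-face [0.5794 0.2527] rail(17mm visible right edge z.02)
210 base y-face [0.5995 0.255 ] rail(17mm visible right edge z.02)
230 base y-face [0.6204 0.2575] rail(17mm visible right edge z.02)
250 base y-face [0.6425 0.2603] rail(17mm visible right edge z.02)
```

The base is square (about 7.0°) and flush on the +y rail, but it still sits about 8.5 mm short of the +x rail because friction held it. I'll push its -x face with closed fingers.

arm_command:
  rows:
    - {"delta_pos":[0,0,0],"rot":[0,0,-0.0075],"fingers":1}
    - {"delta_pos":[1,0,0],"rot":[0,0,0],"fingers":1}
    - {"delta_pos":[1,0,0],"rot":[0,0,0],"fingers":1}
    - {"delta_pos":[1,0,0],"rot":[0,0,0],"fingers":1}
    - {"delta_pos":[0,0,0],"rot":[0,0,0],"fingers":1}
    - {"delta_pos":[0,0,0],"rot":[0,0,0],"fingers":1}

```text
clock: 12.55
tcp_pos: [0.5252, 0.1704, 0.1629]
orientation: [0.001, -0.062, 0.998, 0.0]
wrist_force: [0.3, -0.2, 0.3]
finger_gap: 0.0002
```

Run:
```python
from h import *
go(.522,.170,.014)
```

```text
t 12.55 tcp [0.5252 0.1704 0.1629] headx -172.89 tilt [0.0017 0.0006] gap 0.0002 F [ 0.3 -0.2  0.3] q1,q6 [9.6 2.5]
delta units [ 0.17 -0.    7.44]
```

Descend, then advance about 22 mm to touch the face (expected contact at TCP x ≈ 0.551).

arm_command:
  rows:
    - {"delta_pos":[0.1,0,1],"rot":[0,0,0],"fingers":1}
    - {"delta_pos":[0,0,1],"rot":[0,0,0],"fingers":1}
    - {"delta_pos":[0,0,1],"rot":[0,0,0],"fingers":1}
    - {"delta_pos":[0,0,1],"rot":[0,0,0],"fingers":1}
    - {"delta_pos":[0,0,1],"rot":[0,0,0],"fingers":1}
    - {"delta_pos":[0,0,1],"rot":[0,0,0],"fingers":1}
    - {"delta_pos":[0,0,0.9],"rot":[0,0,0],"fingers":1}
    - {"delta_pos":[0,0,0.4],"rot":[0,0,0],"fingers":1}
    - {"delta_pos":[-0.3,0,0],"rot":[0,0,0],"fingers":1}
    - {"delta_pos":[-0.3,0,0],"rot":[0,0,0],"fingers":1}
    - {"delta_pos":[-0.3,0,0],"rot":[0,0,0],"fingers":1}
    - {"delta_pos":[-0.2,0,0],"rot":[0,0,0],"fingers":1}
    - {"delta_pos":[0,0,0],"rot":[0,0,0],"fingers":1}

```text
clock: 13.85
tcp_pos: [0.5457, 0.1721, 0.0171]
orientation: [0.001, -0.061, 0.998, 0.0]
wrist_force: [-0.9, -0.9, -0.7]
finger_gap: 0.0002
```

arm_command:
  rows:
    - {"delta_pos":[-0.15,0,0],"rot":[0,0,0],"fingers":1}
    - {"delta_pos":[-0.15,0,0],"rot":[0,0,0],"fingers":1}
    - {"delta_pos":[-0.15,0,0],"rot":[0,0,0],"fingers":1}
    - {"delta_pos":[-0.15,0,0],"rot":[0,0,0],"fingers":1}
    - {"delta_pos":[0,0,0],"rot":[0,0,0],"fingers":1}

```text
clock: 14.35
tcp_pos: [0.554, 0.1732, 0.0159]
orientation: [-0.002, -0.062, 0.998, -0.0]
wrist_force: [-5.2, -0.8, 4.5]
finger_gap: 0.0
```

arm_command:
  rows:
    - {"delta_pos":[-0.1,0,0],"rot":[0,0,0],"fingers":1}
    - {"delta_pos":[-0.1,0,0],"rot":[0,0,0],"fingers":1}
    - {"delta_pos":[-0.1,0,0],"rot":[0,0,0],"fingers":1}
    - {"delta_pos":[0,0,0],"rot":[0,0,0],"fingers":1}

```text
clock: 14.75
tcp_pos: [0.5595, 0.1739, 0.0159]
orientation: [-0.002, -0.062, 0.998, -0.0]
wrist_force: [-6.8, -0.7, 5.0]
finger_gap: 0.0001
```

arm_command:
  rows:
    - {"delta_pos":[-0.1,0,0],"rot":[0,0,0],"fingers":1}
    - {"delta_pos":[-0.1,0,0],"rot":[0,0,0],"fingers":1}
    - {"delta_pos":[0,0,0],"rot":[0,0,0],"fingers":1}

```text
clock: 15.05
tcp_pos: [0.5594, 0.1739, 0.0154]
orientation: [-0.006, -0.062, 0.998, -0.001]
wrist_force: [-14.5, -2.2, 11.9]
finger_gap: 0.0001
```

Contact: the TCP stopped at x=0.5595 while the force rose. I'll press once more, back off, lift and check the gaps.

arm_command:
  rows:
    - {"delta_pos":[-0.15,0,0],"rot":[0,0,0],"fingers":1}
    - {"delta_pos":[0,0,0],"rot":[0,0,0],"fingers":1}
    - {"delta_pos":[0.4,0,0],"rot":[0,0,0],"fingers":1}
    - {"delta_pos":[0.8,0,0],"rot":[0,0,0],"fingers":1}
    - {"delta_pos":[0.5,0,-0.5],"rot":[0,0,0],"fingers":1}
    - {"delta_pos":[0,0,-1],"rot":[0,0,0],"fingers":1}
    - {"delta_pos":[0,0,-1],"rot":[0,0,0],"fingers":1}
    - {"delta_pos":[0,0,-1],"rot":[0,0,0],"fingers":0}
    - {"delta_pos":[0,0,-1],"rot":[0,0,0],"fingers":0}
    - {"delta_pos":[0,0,-1],"rot":[0,0,0],"fingers":0}
    - {"delta_pos":[0,0,-1],"rot":[0,0,0],"fingers":0}
    - {"delta_pos":[0,0,-1],"rot":[0,0,0],"fingers":0}
    - {"delta_pos":[-1,0,0],"rot":[0,0,0],"fingers":0}
    - {"delta_pos":[-1,0,0],"rot":[0,0,0],"fingers":0}
    - {"delta_pos":[0,0,0],"rot":[0,0,0],"fingers":0}

```text
clock: 16.55
tcp_pos: [0.5774, 0.1759, 0.1673]
orientation: [0.002, -0.061, 0.998, 0.0]
wrist_force: [-1.3, -0.7, 1.2]
finger_gap: 0.0854
```

Run:
```python
from h import *
p=snap('wrist'); go(.6157,.2336,.032)
f=load('wrist'); print(-f['R'].T@f['t'])
cv2.imwrite('pics/w5.png',cv2.resize(p[100:360,200:520],(800,650),interpolation=cv2.INTER_CUBIC)[:600])
```

```text
t 16.6 tcp [0.5757 0.1758 0.1668] headx -172.95 tilt [0.001  0.0001] gap 0.0856 F [-0.4 -0.1 -0.6] q1,q6 [9.3 2.3]
delta units [-2.33  2.62  6.74]
[0.50125481 0.16594619 0.3098587 ]
```

View pics/w5.png

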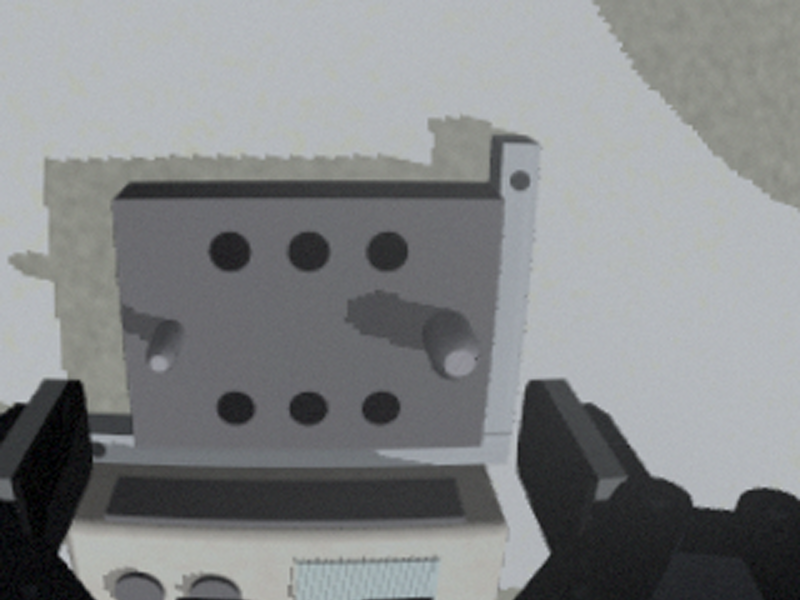

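The dark strip by the +x rail is gone, so the base is flush there, and it looks flush at the +y rail. I'll verify numerically and get the pin axes.

Run:
```python
from h import *
g=load('wrist')['p'].mean(2).round().astype(int)
def cross(a,lev,i0):  # first subpixel crossing upward
    k=next(i for i in range(len(a)-1) if a[i]<=lev<a[i+1]); return i0+k+(lev-a[k])/(a[k+1]-a[k])
Y=[];O=[]
for v in(185,200,215,230,245,258):
    r=g[v-1:v+2,386:425].mean(0); a=cross(r,135,386); b=cross(r[8:],173,394); A=ww(a,v,.03);B=ww(b,v,.02);Y.append(A);O.append(B)
    print(v,round(a,1),round(b,1),A.round(4),B.round(4),'gap est',round(((B-A)@[-np.sin(.122),np.cos(.122)]*1000)-16,1))
X=[]
for u in(265,290,320,350,380):
    c=g[268:288,u-1:u+2].mean(1); a=cross(c,133,268); X.append(ww(u,a,.03)); print(u,a.round(1),c.round()[:14])
Y=np.array(Y);X=np.array(X)
py=np.polyfit(Y[:,0],Y[:,1],1);px=np.polyfit(X[:,1],X[:,0],1); print('yaw',np.degrees(np.arctan(py[0])),np.degrees(-np.arctan(px[0])))
x=(px[0]*py[1]+px[1])/(1-px[0]*py[0]); C=np.array([x,py[0]*x+py[1]]); th=.122;M=np.array([[np.cos(th),-np.sin(th)],[np.sin(th),np.cos(th)]])
print('corner',C,'centre',C-M@[.055,.075],'thick',C+M@[-.055,-.02],'thin',C+M@[-.055,-.13])
k=lambda a,b,z: ww(a/2.5+200-.3,b/2.5+100-.3,z)
A,B=k(458,363,.058),k(158,365,.058);print('tips',A,B,np.linalg.norm(A-B),'yaw',np.degrees(np.arctan2(-(A-B)[0],(A-B)[1])))
```

```text
185 401.1 413.6 [0.567  0.2508] [0.5676 0.2669] gap est -0.2
200 400.0 412.6 [0.5819 0.2527] [0.5832 0.2691] gap est 0.1
215 398.7 411.3 [0.5974 0.2545] [0.5993 0.2711] gap est 0.2
230 397.4 410.3 [0.6134 0.2566] [0.616  0.2739] gap est 0.9
245 396.0 407.9 [0.6301 0.2587] [0.6334 0.2752] gap est -0.0
258 394.5 406.4 [0.6452 0.2604] [0.6492 0.2773] gap est 0.3Traceback (most recent call last):
  File "<stdin>", line 11, in <module>
  File "<stdin>", line 4, in cross
StopIteration
```

Run:
```python
from h import *
g=load('wrist')['p'].mean(2).round().astype(int)
for u in(290,350,383,390): print(u,g[268:290,u-1:u+2].mean(1).round().astype(int))
k=lambda a,b,z: ww(a/2.5+200-.3,b/2.5+100-.3,z)
A,B=k(458,362,.058),k(158,364,.058);print('tips',A,B,np.linalg.norm(A-B),'yaw',np.degrees(np.arctan2(-(A-B)[0],(A-B)[1])))
for z in(.0,):
  pass
print('x-face corner',k(483,446,.03),k(138,449,.03),'-x edge',k(117,197,.03),k(502,197,.03))
go(.437,-.389,.2)
```

```text
290 [ 60  88 106 107 106 108 107 108 108 107 107 112 114 116 118 118 117 115
 103  74  73  72]
350 [ 42  68  94 106 106 107 106 106 106 106 108 117 134 123 115 115 116 117
 105  78  75  77]
383 [107 106 108 107 107 107 105 107 107 107 114 154 163 161 162 162 163 147
  90  79  79  77]
390 [107 108 107 106 109 107 108 108 107 108 126 158 162 160 161 163 163 133
  87  78  78  79]
tips [0.61787071 0.23688464] [0.63187715 0.12793255] 0.10984870577541467 yaw 7.325534863934596
x-face corner [0.66986692 0.26427453] [0.68913255 0.11654544] -x edge [0.57844688 0.10380078] [0.56075192 0.24899267]
t 16.6 tcp [0.5757 0.1758 0.1668] headx -172.95 tilt [0.001  0.0001] gap 0.0856 F [-0.4 -0.1 -0.6] q1,q6 [9.3 2.3]
delta units [ 10.35 -27.18  -1.67]
```

arm_command:
  rows:
    - {"delta_pos":[0,0,-0.2],"rot":[0,0,0.0233],"fingers":0}
    - {"delta_pos":[0,0,-0.2],"rot":[0,0,0.0233],"fingers":0}
    - {"delta_pos":[0,0,-0.2],"rot":[0,0,0.0233],"fingers":0}
    - {"delta_pos":[0,0,-0.2],"rot":[0,0,0.0233],"fingers":0}
    - {"delta_pos":[0,0,-0.2],"rot":[0,0,0.0233],"fingers":0}
    - {"delta_pos":[0,0,-0.2],"rot":[0,0,0.0233],"fingers":0}
    - {"delta_pos":[0,0,-0.2],"rot":[0,0,0.0233],"fingers":0}
    - {"delta_pos":[0,0,0],"rot":[0,0,0.0233],"fingers":0}
    - {"delta_pos":[0,0,0],"rot":[0,0,0.0233],"fingers":0}
    - {"delta_pos":[0,0,0],"rot":[0,0,0.0233],"fingers":0}
    - {"delta_pos":[-1,-0.5,0],"rot":[0,0,0],"fingers":0}
    - {"delta_pos":[-1,-0.5,0],"rot":[0,0,0],"fingers":0}
    - {"delta_pos":[-1,-0.5,0],"rot":[0,0,0],"fingers":0}
    - {"delta_pos":[-1,-0.5,0],"rot":[0,0,0],"fingers":0}
    - {"delta_pos":[-1,-0.5,0],"rot":[0,0,0],"fingers":0}
    - {"delta_pos":[-1,-0.5,0],"rot":[0,0,0],"fingers":0}
    - {"delta_pos":[-1,-0.5,0],"rot":[0,0,0],"fingers":0}
    - {"delta_pos":[-1,-0.5,0],"rot":[0,0,0],"fingers":0}
    - {"delta_pos":[-1,-0.5,0],"rot":[0,0,0],"fingers":0}
    - {"delta_pos":[-1,-0.5,0],"rot":[0,0,0],"fingers":0}

```text
clock: 18.6
tcp_pos: [0.5217, -0.0422, 0.1945]
orientation: [-0.0, 0.621, 0.784, -0.0]
wrist_force: [-0.1, 0.2, 0.4]
finger_gap: 0.0854
```

arm_command:
  rows:
    - {"delta_pos":[-1,-0.5,0],"rot":[0,0,0],"fingers":0}
    - {"delta_pos":[-1,-0.5,0],"rot":[0,0,0],"fingers":0}
    - {"delta_pos":[-1,-0.5,0],"rot":[0,0,0],"fingers":0}
    - {"delta_pos":[-1,-0.5,0],"rot":[0,0,0],"fingers":0}
    - {"delta_pos":[-1,-0.5,0],"rot":[0,0,0],"fingers":0}
    - {"delta_pos":[-1,-0.5,0],"rot":[0,0,0],"fingers":0}
    - {"delta_pos":[-1,-0.5,0],"rot":[0,0,0],"fingers":0}
    - {"delta_pos":[-1,-0.5,0],"rot":[0,0,0],"fingers":0}
    - {"delta_pos":[-1,-0.5,0],"rot":[0,0,0],"fingers":0}
    - {"delta_pos":[-1,-0.5,0],"rot":[0,0,0],"fingers":0}
    - {"delta_pos":[-1,-0.5,0],"rot":[0,0,0],"fingers":0}
    - {"delta_pos":[-1,-0.5,0],"rot":[0,0,0],"fingers":0}
    - {"delta_pos":[-1,-0.5,0.3],"rot":[0,0,0],"fingers":0}
    - {"delta_pos":[-1,-0.5,0.5],"rot":[0,0,0],"fingers":0}
    - {"delta_pos":[-1,-0.5,0.5],"rot":[0,0,0],"fingers":0}
    - {"delta_pos":[-0.9,-0.6,0.5],"rot":[0,0,0],"fingers":0}
    - {"delta_pos":[0,0,0],"rot":[0,0,0],"fingers":0}

```text
clock: 20.3
tcp_pos: [0.436, -0.3891, 0.1569]
orientation: [-0.001, 0.622, 0.783, -0.0]
wrist_force: [-0.2, 1.4, 0.4]
finger_gap: 0.0855
```

Run:
```python
from h import *
p=snap('wrist'); go(.437,-.389,.1)
f=load('wrist'); print(-f['R'].T@f['t'])
cv2.imwrite('pics/w6.png',cv2.resize(p[60:400,120:520],(706,600),interpolation=cv2.INTER_CUBIC))
```

```text
t 20.35 tcp [ 0.4366 -0.388   0.1576] headx 103.07 tilt [-0.0014  0.0018] gap 0.0854 F [ 0.6  0.1 -0.2] q1,q6 [-49.5  27.4]
delta units [-0.06  0.01  2.88]
[ 0.41921547 -0.31532428  0.29985526]
```

View pics/w6.png

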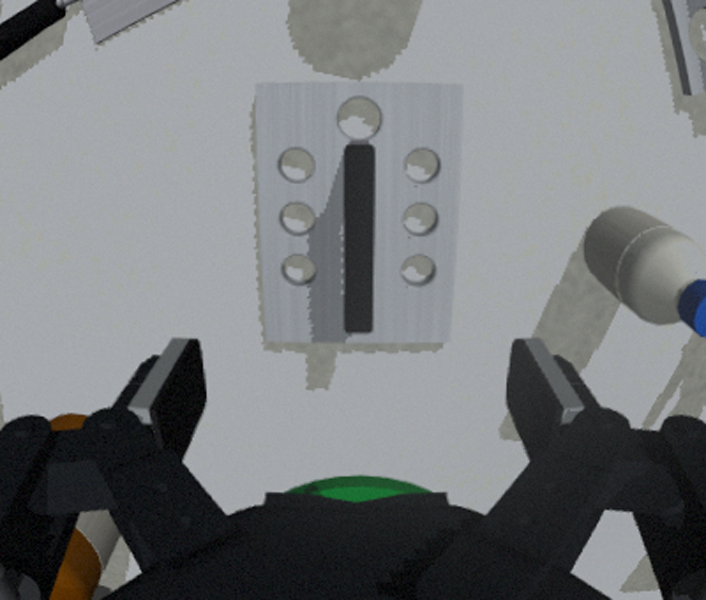

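The wrist view shows the tube plate upright in the image: big pin hole at (360,117), handle bar (359,145)-(358,332), plate corners (256,84), (462,84), (451,343), (264,343). The white bottle is at about (620,260), clear of the plate.

Run:
```python
from h import *
k=lambda a,b,z: ww(a/1.765+120-.2,b/1.765+60-.2,z)
C=np.array([k(*q,.01) for q in[(256,84),(462,84),(451,343),(264,343)]]);e=np.roll(C,-1,0)-C
print('centre',C.mean(0),np.linalg.norm(e,axis=1).round(4),np.degrees(np.arctan2(e[:,1],e[:,0])).round(2))
H=[k(359,145,.057),k(358.5,332,.057)];d=H[0]-H[1];print('handle',H,np.mean(H,0),np.linalg.norm(d),'yaw',np.degrees(np.arctan2(d[1],d[0]))-90)
b=k(360,118,.01);print('bighole',b,'-> centre',b-.055*d/np.linalg.norm(d),'bottle foot',k(612,245,.0))
go(*np.mean([C.mean(0),np.mean(H,0)],0),.031)
```

```text
centre [ 0.43736299 -0.38992277] [0.1089 0.151  0.1125 0.1509] [  12.98  -76.67 -167.07  101.98]
handle [array([ 0.42683254, -0.34351747]), array([ 0.44722927, -0.43286953])] [ 0.4370309 -0.3881935] 0.09165051653059217 yaw 12.858792672415646
bighole [ 0.42557723 -0.33477428] -> centre [ 0.43781742 -0.38839496] bottle foot [ 0.59468316 -0.37106214]
t 20.35 tcp [ 0.4366 -0.388   0.1576] headx 103.07 tilt [-0.0014  0.0018] gap 0.0854 F [ 0.6  0.1 -0.2] q1,q6 [-49.5  27.4]
delta units [-0.07  0.03  6.33]
```

arm_command:
  rows:
    - {"delta_pos":[-0.04,0.03,1],"rot":[0,0,0],"fingers":0}
    - {"delta_pos":[0,0,1],"rot":[0,0,0],"fingers":0}
    - {"delta_pos":[0,0,1],"rot":[0,0,0],"fingers":0}
    - {"delta_pos":[0,0,1],"rot":[0,0,0],"fingers":0}
    - {"delta_pos":[0,0,1],"rot":[0,0,0],"fingers":0}
    - {"delta_pos":[0,0,0.9],"rot":[0,0,0],"fingers":0}
    - {"delta_pos":[0,0,0.46],"rot":[0,0,0],"fingers":0.3}
    - {"delta_pos":[0,0,0],"rot":[0,0,0],"fingers":0.7}
    - {"delta_pos":[0,0,0],"rot":[0,0,0],"fingers":1}
    - {"delta_pos":[0,0,0],"rot":[0,0,0],"fingers":1}
    - {"delta_pos":[0,0,0],"rot":[0,0,0],"fingers":1}
    - {"delta_pos":[0,0,0],"rot":[0,0,0],"fingers":1}
    - {"delta_pos":[0,0,0],"rot":[0,0,0],"fingers":1}
    - {"delta_pos":[0,0,0],"rot":[0,0,0],"fingers":1}
  squeeze: 80

```text
clock: 21.75
tcp_pos: [0.4391, -0.3897, 0.0325]
orientation: [0.001, 0.621, 0.783, -0.0]
wrist_force: [-1.4, 0.4, 6.7]
finger_gap: 0.0124
```

arm_command:
  rows:
    - {"delta_pos":[0,0,-0.3],"rot":[0,0,0],"fingers":1}
    - {"delta_pos":[0,0,-0.7],"rot":[0,0,0],"fingers":1}
    - {"delta_pos":[0,0,-1],"rot":[0,0,0],"fingers":1}
    - {"delta_pos":[0,0,-1],"rot":[0,0,0],"fingers":1}
    - {"delta_pos":[0,0,-1],"rot":[0,0,0],"fingers":1}
    - {"delta_pos":[0,0,-1],"rot":[0,0,0],"fingers":1}
    - {"delta_pos":[0,0,-1],"rot":[0,0,0],"fingers":1}
    - {"delta_pos":[0,0,-1],"rot":[0,0,0],"fingers":1}
    - {"delta_pos":[0,0,-1],"rot":[0,0,0],"fingers":1}
    - {"delta_pos":[0,0,-0.5],"rot":[0,0,0],"fingers":1}
    - {"delta_pos":[0,0,0],"rot":[0,0,0],"fingers":1}

```text
clock: 22.85
tcp_pos: [0.4392, -0.3895, 0.2024]
orientation: [0.001, 0.621, 0.784, -0.0]
wrist_force: [0.7, 0.3, -3.5]
finger_gap: 0.0124
```

Run:
```python
from h import *
go(.6247,.1826,.2)
```

```text
t 22.85 tcp [ 0.4392 -0.3895  0.2024] headx 103.18 tilt [ 0.0017 -0.0018] gap 0.0124 F [ 0.7  0.3 -3.5] q1,q6 [-49.4  27.4]
delta units [25.74 15.55  0.08]
```

arm_command:
  rows:
    - {"delta_pos":[0,0,0],"rot":[0,0,0.0083],"fingers":1}
    - {"delta_pos":[0,0,0],"rot":[0,0,0.0083],"fingers":1}
    - {"delta_pos":[0.5,0.23,0],"rot":[0,0,0],"fingers":1}
    - {"delta_pos":[1,0.47,0],"rot":[0,0,0],"fingers":1}
    - {"delta_pos":[1,0.47,0],"rot":[0,0,0],"fingers":1}
    - {"delta_pos":[1,0.47,0],"rot":[0,0,0],"fingers":1}
    - {"delta_pos":[1,0.47,0],"rot":[0,0,0],"fingers":1}
    - {"delta_pos":[1,0.47,0],"rot":[0,0,0],"fingers":1}
    - {"delta_pos":[1,0.47,0],"rot":[0,0,0],"fingers":1}
    - {"delta_pos":[1,0.47,0],"rot":[0,0,0],"fingers":1}
    - {"delta_pos":[1,0.47,0],"rot":[0,0,0],"fingers":1}
    - {"delta_pos":[1,0.47,0],"rot":[0,0,0],"fingers":1}
    - {"delta_pos":[1,0.47,0],"rot":[0,0,0],"fingers":1}
    - {"delta_pos":[1,0.47,0],"rot":[0,0,0],"fingers":1}
    - {"delta_pos":[1,0.47,0],"rot":[0,0,0],"fingers":1}
    - {"delta_pos":[1,0.47,0],"rot":[0,0,0],"fingers":1}
    - {"delta_pos":[1,0.47,0],"rot":[0,0,0],"fingers":1}
    - {"delta_pos":[1,0.47,0],"rot":[0,0,0],"fingers":1}
    - {"delta_pos":[1,0.47,0],"rot":[0,0,0],"fingers":1}
    - {"delta_pos":[1,0.47,0],"rot":[0,0,0],"fingers":1}

```text
clock: 24.85
tcp_pos: [0.5572, -0.0193, 0.2001]
orientation: [-0.001, 0.661, 0.751, -0.0]
wrist_force: [-0.1, 0.3, -2.8]
finger_gap: 0.0123
```

arm_command:
  rows:
    - {"delta_pos":[1,0.47,0],"rot":[0,0,0],"fingers":1}
    - {"delta_pos":[1,0.47,0],"rot":[0,0,0],"fingers":1}
    - {"delta_pos":[1,0.47,0],"rot":[0,0,0],"fingers":1}
    - {"delta_pos":[1,0.47,0],"rot":[0,0,0],"fingers":1}
    - {"delta_pos":[1,0.47,0],"rot":[0,0,0],"fingers":1}
    - {"delta_pos":[1,0.47,0],"rot":[0,0,0],"fingers":1}
    - {"delta_pos":[1,0.47,0],"rot":[0,0,0],"fingers":1}
    - {"delta_pos":[1,0.47,0],"rot":[0,0,0],"fingers":1}
    - {"delta_pos":[0.8,0.35,0],"rot":[0,0,0],"fingers":1}
    - {"delta_pos":[0.5,0.2,0],"rot":[0,0,0],"fingers":1}
    - {"delta_pos":[0,0,0],"rot":[0,0,0],"fingers":1}
    - {"delta_pos":[0,0,0],"rot":[0,0,0],"fingers":1}

```text
clock: 26.05
tcp_pos: [0.6198, 0.174, 0.2007]
orientation: [-0.0, 0.661, 0.75, -0.001]
wrist_force: [0.2, -0.2, -3.4]
finger_gap: 0.0126
```

Run:
```python
from h import *
go(.6247,.1826,.11)
```

```text
t 26.05 tcp [0.6198 0.174  0.2007] headx 97.22 tilt [-0.0008 -0.0007] gap 0.0126 F [ 0.2 -0.2 -3.4] q1,q6 [ 8.6 91.3]
delta units [0.4  0.3  4.54]
```

arm_command:
  rows:
    - {"delta_pos":[0.2,0.16,0.6],"rot":[0,0,0],"fingers":1}
    - {"delta_pos":[0.17,0.16,0.7],"rot":[0,0,0],"fingers":1}
    - {"delta_pos":[0,0,0.7],"rot":[0,0,0],"fingers":1}
    - {"delta_pos":[0,0,0.7],"rot":[0,0,0],"fingers":1}
    - {"delta_pos":[0,0,0.7],"rot":[0,0,0],"fingers":1}
    - {"delta_pos":[0,0,0.7],"rot":[0,0,0],"fingers":1}
    - {"delta_pos":[0,0,0.6],"rot":[0,0,0],"fingers":1}
    - {"delta_pos":[0,0,0],"rot":[0,0,0],"fingers":1}
    - {"delta_pos":[0,0,0],"rot":[0,0,0],"fingers":1}

```text
clock: 26.95
tcp_pos: [0.6252, 0.1821, 0.1065]
orientation: [-0.0, 0.661, 0.75, -0.0]
wrist_force: [-0.2, 0.2, -2.6]
finger_gap: 0.0123
```

Run:
```python
from h import *
p=snap('wrist'); go(.6249,.1815,.104)
f=load('wrist'); print(-f['R'].T@f['t'])
cv2.imwrite('pics/w7.png',cv2.convertScaleAbs(cv2.resize(p[80:380,170:490],(640,600),interpolation=cv2.INTER_CUBIC),alpha=1.3))
```

```text
t 27.0 tcp [0.6258 0.1823 0.1073] headx 97.19 tilt [ 0.0004 -0.0001] gap 0.0125 F [-0.4 -0.1 -3.8] q1,q6 [ 9.2 92. ]
delta units [-0.03 -0.05  0.16]
[0.61603278 0.25752138 0.24931125]
```

View pics/w7.png

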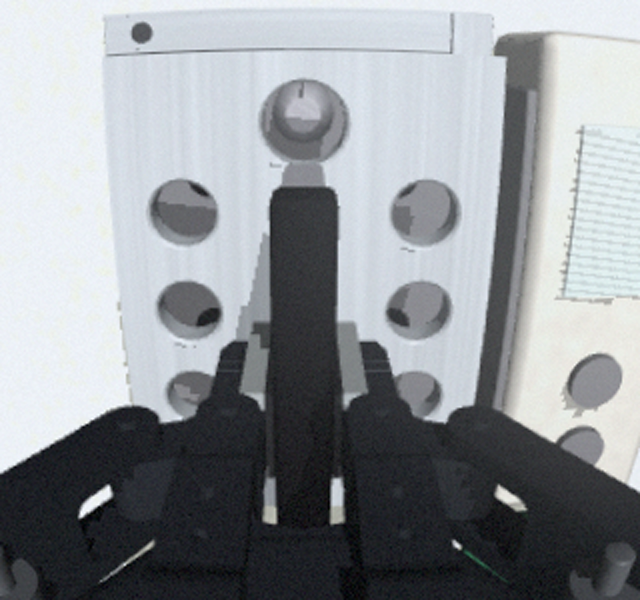

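Through the big hole at (305,120), the thick pin's tip is visible near (303,108), so the hole is roughly over the pin. Next I compute the offset.

Run:
```python
from h import *
k=lambda a,b,z: ww(a/2+170-.25,b/2+80-.25,z)
s=env.get_state(); zt=s['tcp_pos'][2]-.0325+.01; print('ztop',zt)
def proj(X):
    f=load('wrist');c=f['R']@X+f['t'];th=np.arctan2(np.hypot(c[0],c[1]),c[2]);r=f['K'][0,0]*th/np.hypot(c[0],c[1]);return ((f['K'][:2,2]+r*c[:2])-[170,80])*2+.5
print('hole rim centre',k(305.5,120,zt),'lr',k(262,120,zt),k(349,120,zt),'tb',k(305,78,zt),k(305,163,zt))
for z in(.058,.052,.04): print('pred pin',z,proj(np.array([.6179,.2369,z])))
print('pin from img tip .058',k(303,104,.058),' widest .052',k(303,112,.052))
g=load('wrist')['p'].mean(2).round().astype(int)
L=k(105,60,zt),k(119,260,zt),;R=k(505,60,zt),k(494,260,zt);F=k(105,57,zt),k(505,57,zt)
for n,(a,b) in dict(L=L,R=R,F=F).items(): d=b-a; print(n,a.round(4),b.round(4),np.degrees(np.arctan2(d[1],d[0])).round(2))
T=[k(*q,zt) for q in((183,211),(190,310),(424,212),(418,310))];print('tube holes',np.round(T,4).tolist())
c=load('wrist')['p'][80:170,290:350]; cv2.imwrite('pics/w8.png',cv2.convertScaleAbs(cv2.resize(c,(600,900),interpolation=cv2.INTER_CUBIC)[:600],alpha=1.2))
```

```text
ztop 0.08479908896505553
hole rim centre [0.61884549 0.23880511] lr [0.60735206 0.23742257] [0.6303307  0.24029066] tb [0.61732373 0.24993444] [0.62016092 0.22719501]
pred pin 0.058 [301.44685573 115.81622369]
pred pin 0.052 [301.51384869 113.80161481]
pred pin 0.04 [301.63653615 110.11536903]
pin from img tip .058 [0.61792159 0.24061605]  widest .052 [0.61829777 0.23753386]
L [0.5628 0.2496] [0.57   0.1928] -82.72
R [0.6704 0.2631] [0.6782 0.2063] -82.11
F [0.5627 0.2505] [0.6702 0.2639] 7.12
tube holes [[0.5881, 0.2098], [0.592, 0.18], [0.6547, 0.2178], [0.6585, 0.1883]]
```

View pics/w8.png

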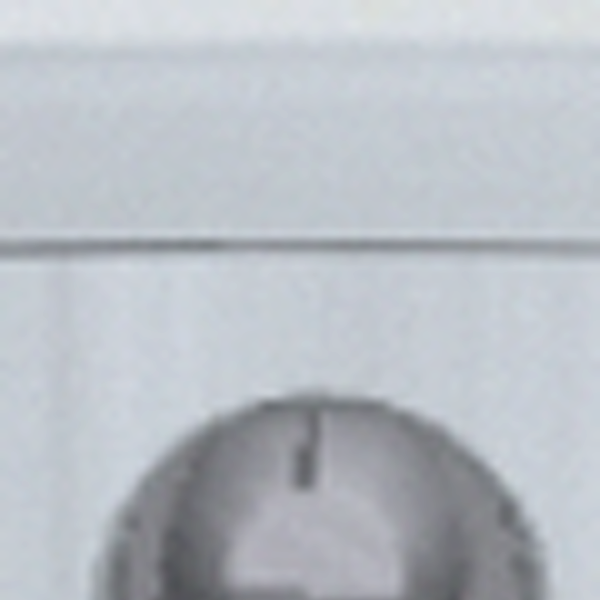

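The tip face sits at about (303.5,115.5), so the pin is at (0.6183,0.2373) and the hole at (0.6188,0.2386). I'll correct by -1.3 mm along tool x and -0.6 mm along tool y, then lower to mid-pin and check the force.

arm_command:
  rows:
    - {"delta_pos":[-0.065,-0.03,0.1],"rot":[0,0,0],"fingers":1}
    - {"delta_pos":[0,0,0.2],"rot":[0,0,0],"fingers":1}
    - {"delta_pos":[0,0,0.2],"rot":[0,0,0],"fingers":1}
    - {"delta_pos":[0,0,0.2],"rot":[0,0,0],"fingers":1}
    - {"delta_pos":[0,0,0.2],"rot":[0,0,0],"fingers":1}
    - {"delta_pos":[0,0,0.2],"rot":[0,0,0],"fingers":1}
    - {"delta_pos":[0,0,0.1],"rot":[0,0,0],"fingers":1}
    - {"delta_pos":[0,0,0],"rot":[0,0,0],"fingers":1}

```text
clock: 27.8
tcp_pos: [0.6248, 0.1809, 0.0825]
orientation: [-0.0, 0.661, 0.75, -0.0]
wrist_force: [0.2, 1.0, -3.6]
finger_gap: 0.0123
```

It has entered both pins by about 8 mm with no contact force. I continue gently.

arm_command:
  rows:
    - {"delta_pos":[0,0,0.15],"rot":[0,0,0],"fingers":1}
    - {"delta_pos":[0,0,0.15],"rot":[0,0,0],"fingers":1}
    - {"delta_pos":[0,0,0.15],"rot":[0,0,0],"fingers":1}
    - {"delta_pos":[0,0,0.15],"rot":[0,0,0],"fingers":1}
    - {"delta_pos":[0,0,0.15],"rot":[0,0,0],"fingers":1}
    - {"delta_pos":[0,0,0.1],"rot":[0,0,0],"fingers":1}
    - {"delta_pos":[0,0,0],"rot":[0,0,0],"fingers":1}

```text
clock: 28.5
tcp_pos: [0.6248, 0.1809, 0.0656]
orientation: [-0.0, 0.661, 0.75, -0.0]
wrist_force: [-0.1, 0.4, -4.3]
finger_gap: 0.0124
```

arm_command:
  rows:
    - {"delta_pos":[0,0,0.1],"rot":[0,0,0],"fingers":1}
    - {"delta_pos":[0,0,0.1],"rot":[0,0,0],"fingers":1}
    - {"delta_pos":[0,0,0],"rot":[0,0,0],"fingers":1}

```text
clock: 28.8
tcp_pos: [0.6253, 0.181, 0.0626]
orientation: [0.0, 0.661, 0.75, 0.0]
wrist_force: [-0.9, -0.6, -0.9]
finger_gap: 0.0125
```

Contact came at TCP z=0.0626, as predicted for seated, and the weight is coming off. I'll press slightly, release and lift.

arm_command:
  rows:
    - {"delta_pos":[0,0,0.06],"rot":[0,0,0],"fingers":1}
    - {"delta_pos":[0,0,0],"rot":[0,0,0],"fingers":0.8}
    - {"delta_pos":[0,0,0],"rot":[0,0,0],"fingers":0.6}
    - {"delta_pos":[0,0,0],"rot":[0,0,0],"fingers":0.4}
    - {"delta_pos":[0,0,0],"rot":[0,0,0],"fingers":0.4}
    - {"delta_pos":[0,0,-0.3],"rot":[0,0,0],"fingers":0.4}
    - {"delta_pos":[0,0,-0.7],"rot":[0,0,0],"fingers":0.4}
    - {"delta_pos":[0,0,-1],"rot":[0,0,0],"fingers":0.3}
    - {"delta_pos":[0,0,-1],"rot":[0,0,0],"fingers":0.3}
    - {"delta_pos":[0,0,-1],"rot":[0,0,0],"fingers":0.3}
    - {"delta_pos":[0,0,-1],"rot":[0,0,0],"fingers":0.3}
    - {"delta_pos":[0,0,-1],"rot":[0,0,0],"fingers":0.3}
    - {"delta_pos":[-1,0,0],"rot":[0,0,0],"fingers":0.3}
    - {"delta_pos":[-1,0,0],"rot":[0,0,0],"fingers":0.3}
    - {"delta_pos":[-1,0,0],"rot":[0,0,0],"fingers":0.3}
    - {"delta_pos":[0,0,0],"rot":[0,0,0],"fingers":0.3}

```text
clock: 30.4
tcp_pos: [0.6334, 0.1193, 0.1824]
orientation: [0.001, 0.662, 0.749, 0.0]
wrist_force: [0.1, -0.4, 0.1]
finger_gap: 0.0597
```

Run:
```python
from h import *
p=snap('wrist'); go(.6249,.1815,.104)
f=load('wrist')
cv2.imwrite('pics/w9.png',cv2.convertScaleAbs(cv2.resize(p[40:320,160:480],(685,600),interpolation=cv2.INTER_CUBIC),alpha=1.2))
# depth check of the plate top
d=f['d'];v,u=np.mgrid[:400,:640];a=np.stack([(u-f['K'][0,2])/f['K'][0,0],(v-f['K'][1,2])/f['K'][1,1]],-1);th=np.linalg.norm(a,axis=-1)+1e-9
P=np.stack([np.tan(th)*a[...,0]/th*d,np.tan(th)*a[...,1]/th*d,d],-1);W=(P-f['t'])@f['R']
c=np.array([.6247,.1826]);M=np.array([[np.cos(.124),-np.sin(.124)],[np.sin(.124),np.cos(.124)]]);q=(W[...,:2]-c)@M
m=(abs(q[...,0])<.05)&(abs(q[...,1])<.07)&(abs(q[...,0])>.02)&(abs(W[...,2]-.04)<.006)&(d>0)
A=np.c_[q[m],np.ones(m.sum())];s=np.linalg.lstsq(A,W[...,2][m],rcond=None)[0];print('plate top fit: slopes',s[:2],'z',s[2],m.sum())
```

```text
t 30.45 tcp [0.6331 0.1205 0.1822] headx 97.09 tilt [0.0014 0.0002] gap 0.0596 F [ 0.4 -0.5  1.1] q1,q6 [ 3.6 86.6]
delta units [ 3.08 -0.04  3.91]
plate top fit: slopes [0.00039522 0.0004085 ] z 0.04014867220844592 7763
```

View pics/w9.png

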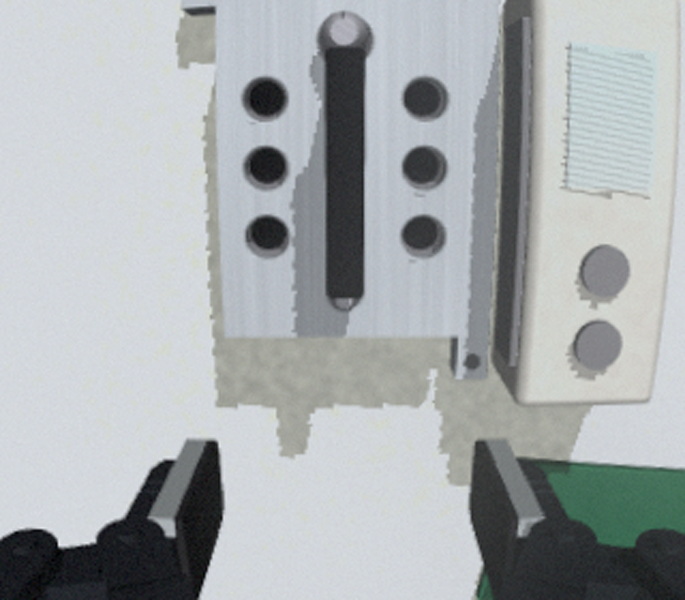

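The plate lies over both pins: the thick pin tip shows in the big hole at (344,28), the thin one at (344,302), and the top face is at 0.0401 m and level. One more numeric check that the base is still home.

Run:
```python
from h import *
k=lambda a,b,z: ww(a/2.1406+160-.25,b/2.1429+40-.25,z)
A,B=k(344,28,.058),k(345,301,.058);print('tips',A,B,np.linalg.norm(A-B),'yaw',np.degrees(np.arctan2(-(A-B)[0],(A-B)[1])))
print('big hole centre',k(345,37,.04),'before: tips (.6179,.2369) (.6319,.1279)')
# gap at +x rail: plate/base edge (z.04) vs. rail's outer edge (z.02), expect 16 mm
g=load('wrist')['p'].mean(2).round().astype(int)
a,b=k(463,337,.04),k(487,377,.02);print('plate corner +x-y',a,'rail end outer corner',b)
R=np.array([[np.cos(.123),-np.sin(.123)],[np.sin(.123),np.cos(.123)]]);print('in fence axes from (.670,.264):',(a-[.670,.264])@R,(b-[.670,.264])@R)
```

```text
tips [0.61833779 0.23904114] [0.63220176 0.12824899] 0.11165621316344991 yaw 7.132626560955812
big hole centre [0.61885735 0.23813705] before: tips (.6179,.2369) (.6319,.1279)
plate corner +x-y [0.68808089 0.11367222] rail end outer corner [0.70845988 0.08886738]
in fence axes from (.670,.264): [-0.00049944 -0.1514104 ] [ 0.01668228 -0.17852815]
```

```bash
python3 -c "
from workcell import env
print(env.hand_in())"
```

```text
the job is handed in; nothing more can be done
None
```

The job is done and handed in at about 30.5 s of the 72 s. The hand-in gives no verdict, so I only have my own checks.

**What I did**
- **Base:** I gripped it by its thick pin and slid it against the +y rail. Friction stopped it about 8.5 mm short of the +x rail. I pushed its near face with closed fingers until the force rose and the base stopped.
- **Plate:** I took the tube plate by its handle and lined it up by looking at the pin through the big hole. I lowered it with almost no contact force, let go and backed away.

**Last checks**
- **Base:** After the push, the gap at the +y rail measured about 0.2 mm, and no gap was visible at the +x rail. The base was square to the rails, all measuring about 7°.
- **Plate:** With the plate on, its top face is at 0.0401 m (nominal 0.040) with a slope of about 0.0005 rad. Both pins show in their holes. The plate corner lies within about 0.5 mm of the +x rail and 1.5 mm of its ideal place along it. That and the pin yaw of 7.1° suggest the base stayed home, but I did not measure its rail gaps again.

**Disagreement:** the final reading put the two pin tips 111.7 mm apart instead of 110 mm, and the thick tip about 2 mm from its earlier position in y. The thin tip agreed within 0.5 mm, so I put this down to reading error at the edge of the picture. I did not look at the bystanders again after the moves, but nothing came near them.

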